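Load the tube rotator and hold its drum heavy side down

ROBOT

A 7-joint arm with a two-finger parallel gripper is mounted at the origin on the work surface. World frame = base frame: x ahead of the robot, y to its left, z up, the work surface at z = 0. Lengths are in m, angles in rad, forces in N, time in s.
With the tool pointing down it reaches from about 0.4 to 0.85 m from the base axis. Payload 10.4 kg.
Tool frame: the origin (TCP) lies midway between the tips of the shut fingers; the grasp point (between the pads) lies 19 mm behind it; z points along the fingers, y is the line along which they close (so a half turn about z gives the same grasp; the last joint's range is limited). The gripper opens to 87 mm and grips with 3 to 60 N. Pads are 19 mm wide; open, the fingers measure 117 mm over their backs; the gripper's body (75 mm by 190 mm) begins 51 mm behind the grasp point.
Start: joints at [1.326, 0.332, -0.065, 1.46, 0.022, 1.35, -0.088], TCP at [0.138, -0.61, 0.223] pointing down, gripper open.
Joint ranges: [-2.6, 2.6], [-0.5, 2.12], [-1.47, 1.34], [0.16, 2.42], [-1.27, 4.41], [0.06, 2.06], [-2.6, 2.6]. Speed limits (rad/s): [2.22, 2.22, 2.79, 2.79, 3.14, 3.14, 3.14].

INTERFACE

Orientations are given as a unit quaternion [x, y, z, w].
In Python, from bench import r gives the robot as it stands.
- The arm moves only by the tool arm_command, never from a script. Its arguments are lists of equal length, an entry for each row: "xyz": the shift along the world's x, y, z in m, a list of three; "rot": the turn, a rotation vector about the world's x, y, z in rad, a list of three. In form: {"xyz": [[tx, ty, tz], ...], "rot": [[ax, ay, az], ...]}. A call has 1 to 20 rows; each row is the pose to reach, as a shift and turn from the pose commanded when the call began; what a row does not reach only later rows make up. A row lasts 1/12 s, in which the tool goes at most 41.7 mm and 7.16 degrees, less where a joint would pass 70% of its speed; a pose out of reach is approached as far as the arm can. A call with a gripper value outside its range is refused whole. "grip" is the opening, from 0 (shut) to 1 (fully open), set as the call begins (left out, the last holds). The fingers move at their own pace and stop on an object; "squeeze" is the grip in N (left out, the last holds). Time passes only in rows, so rows that repeat a pose let the fingers close. It gives the time, the measured TCP pose, the force, the opening and the grip force at its end, in the units of the state.
- r.read_state(): the state, without advancing time (a new reading comes with each control period).
- r.camera(name): name is "side" or "top"; returns the picture (384x512x3 uint8, red, green, blue); there is no depth.
- r.camera_model(name): a dict with "fx", "fy", "cx", "cy" (pixels), "k1" (the pictures are not rectified: a ray, as slopes to the right and down, at radius r is drawn at 1 + k1 r^2 times it, then the intrinsics apply), "T" (4x4, takes a point from camera to world coordinates). Camera axes: x right, y up, looking along -z (the intrinsics and any distortion apply to the point x, -y, -z); pixel columns grow to the right and rows downward; lengths in m; the calibration is good to about 2 mm. A picture is of the moment at which its call begins. camera_model takes no time and is no camera call.
- r.close_job(): hands the job in; it is judged then, once.
Trained networks look in the newest picture that a camera, given by its name, has taken for a name from the list of things; names that differ only in an ending like _2 or _b are one class to them, and where a whole thing is asked for, a point or a joint stands for the part that bears it (a point fixed in the world has none). Each returns a list of dicts, best first, with "conf" (0 to 1); they miss things now and then, are a little off and sometimes report something else, mostly with a low value. They report only what shows in the picture. A call takes as long as a camera call. They do not tell look-alikes from the thing itself.
- r.look_for(label, camera): "at" ([x, y, z] in m, in the coordinates of the camera as it stood for that picture, good to about 4 mm: the middle of the surface that is visible of it).
- r.spot_point(label, camera): "at" ([x, y, z] in m, in the coordinates of the camera as it stood for that picture, good to about 4 mm: a listed point, or the origin of a listed thing).
The state is a dict: "time": time; "joint_positions": joint angles; "joint_vel": joint speeds; "joint_torque": joint torques, N m; "ee_pos": TCP position; "eef_rot": TCP orientation; "ft_force": force on the tool from outside, world axes, zero at the start; "torque": the same for the moment, N m; "width": finger opening in m; "grip_force": force on a finger pad.
Only numpy, scipy, OpenCV 4.12 (cv2) and the standard library are available. Lean on these libraries where they do the work, as an engineer would, in place of code of your own. Each camera call takes 0.05 s, during which the arm holds its last target. There are 200 camera calls.

TASK

Put the two orange-capped vials from the rack into the two empty bores of the tilted rotator drum, one in each, all the way down, and leave the blue-capped vials and everything else where they stand. Then take the drum's black hand knob, turn the drum gently to feel which side of it is heavy, and bring that heavy side to the drum's lowest point. Finish with the knob still gripped, holding the drum still like that, so that I can reset the balance weight.

Things in the scene. Friction and masses are not known exactly. Their poses are not given: they have to be found in the camera images.
- vial_a_mid (a point): First orange-capped vial to load: opaque white cylinder 28 mm in diameter, with a 30 mm diameter orange cap over its top 25 mm; 80 mm tall over all, about 60 g. The point is half-way up, z along the vial to the cap. It stands upright in a rack hole, its foot 6 mm and its top 86 mm above the work surface; the rack's upper face is 45 mm up, its holes 62 mm apart.
- vial_b_mid (a point): Second orange-capped vial, the same in all respects.
- bore_a (a point): One empty bore of the drum: centre of its mouth, on the drum's face, z pointing straight out of the bore. The bore is 32 mm in diameter and 50 mm deep, so that a seated vial stands 30 mm proud of the face. Moves with the drum.
- bore_b (a point): The other empty bore, across the drum from bore_a; the same in all respects.
- hub (a point): Centre of the round drum face (216 mm across), on the drum's axis, 165 mm above the work surface. It does not turn with the drum: z points out of the face along the axis, which leans 0.45 rad (26 degrees) from upright, roughly towards the robot; x points up the slope of the face, so that -x is the way to the drum's lowest point; y is level.
- knob_mid (a point): The drum's black hand knob: a grip 24 mm in diameter that revolves freely on its own pin, parallel to the drum's axis, 75 mm from it. It reaches from 36 to 68 mm out from the face; the point is its middle, 52 mm out. Its orientation means nothing.
- drum (a joint): Angle of the drum, rad: 0 when the knob is uppermost, growing anticlockwise as seen looking at the face (about the hub's z). It turns endlessly. Bearing friction of about 0.21 N m holds it wherever it is left, and must be overcome to turn it either way.
- blue_a: Blue-capped vial in the same rack, to be left alone (origin under its foot; sizes as the orange ones).
- blue_b: Another blue-capped vial, to be left alone.
- blue_c: Another blue-capped vial, to be left alone.
- tin: Green tin, 85 mm across and 56 mm tall, to be left alone (origin under its foot).
- flask_a: Clear glass bottle with a paper hood, 70 mm across and 158 mm tall, standing to the right of the rotator, to be left alone (origin under its foot).
- dishes: Stack of three petri dishes, 90 mm across and 44 mm tall, to be left alone (origin under its foot).
- blank (a point): Steel blank on the drum's face opposite the knob, 26 mm across, 18 mm proud (the point is its centre, on the face). On the face, all 75 mm from the axis and 45 degrees apart: the knob, the two empty bores 90 degrees either side of it, this blank, and between them four orange-capped vials already loaded, 30 mm proud, that turn with the drum.
- rotator: The rotator (origin under the drum's centre). A sliding balance weight in a covered groove at the drum's back makes one side heavy; which side differs every time and cannot be seen. It turns the drum with about 0.14 N m when level with the axis, less nearer to lowest or uppermost, where it gives nothing: turning the heavy side up takes up to 4.6 N at the knob, letting it down as little as 1 N.
Things that resemble listed ones, but are neither listed nor needed, are in the scene too. What is shaped like the part that bears vial_b_mid but pink is not meant.

How it is judged:
By the outcome, as a careful person would: the job done as asked, in the order asked, and still so for the second after the job is handed in, while the arm keeps its last pose, push and grip.
It also fails if it takes over 72 s, if anything falls off the work surface, if the arm or the gripper's body presses on something with over 40 N, if the wrist force passes 120 N, or if a joint passes its speed limit or range.

## Working session

There is one attempt and no reset: what is moved stays moved. The work goes in short steps, Python scripts to look and compute and a tool call to move; the robot and the scene stay as the last step left them, time stands still between calls to the robot, and variables do not carry over. Pictures are saved under pics/ and viewed, at most 10 in all, crops included, and the job is handed in when it is done.

Besides the shell and the picture viewer there is one more tool, called after "Call:" as a command line: name --argument value ..., lists and objects as JSON in quotes. arm_command: Moves the arm, as the interface text tells. Its arguments: {"type":"object","properties":{"xyz":{"type":"array"},"rot":{"type":"array"},"grip":{"type":"number"},"squeeze":{"type":"number"}},"required":["xyz","rot"]}

```bash
ls; mkdir -p pics
cat > h.py <<'E'
import numpy as np, cv2
from bench import r
from scipy.spatial.transform import Rotation as R
def w(cam,p):
    T=np.array(r.camera_model(cam)["T"]); return T[:3,:3]@np.array(p)+T[:3,3]
def proj(cam,P):
    m=r.camera_model(cam);T=np.array(m["T"]);q=T[:3,:3].T@(np.array(P)-T[:3,3])
    s=np.array([q[0],-q[1]])/-q[2];s=s*(1+m["k1"]*(s@s));return np.array([m["fx"]*s[0]+m["cx"],m["fy"]*s[1]+m["cy"]])
def ray(cam,u,v):
    m=r.camera_model(cam);T=np.array(m["T"]);d=np.array([(u-m["cx"])/m["fx"],(v-m["cy"])/m["fy"]]);s=d.copy()
    for _ in range(20): s=d/(1+m["k1"]*(s@s))
    return T[:3,3],T[:3,:3]@np.array([s[0],-s[1],-1])
def onz(cam,u,v,z):
    o,d=ray(cam,u,v);return o+d*(z-o[2])/d[2]
def snap(cam,name):
    im=r.camera(cam);cv2.imwrite(f"pics/{name}.png",im[:,:,::-1]);return im
E
python3 - <<'E'
from h import *
np.set_printoptions(precision=4,suppress=True)
a=snap("side","s0");b=snap("top","t0")
cv2.imwrite("pics/s0.png",cv2.resize(a[:,:,::-1],(800,600)));cv2.imwrite("pics/t0.png",cv2.resize(b[:,:,::-1],(800,600)))
for c in("side","top"):
    print(c,w(c,[0,0,0]))
    for l in("vial_a_mid","bore_a","hub","knob_mid","blank","blue_a","flask_a","tin","dishes","rotator"):
        for d in r.spot_point(l,c)[:6]:
            p=w(c,d["at"]);print(l,round(d["conf"],2),p,proj(c,p)*800/512)
s=r.read_state();print(s["time"],s["ee_pos"],s["eef_rot"],s["ft_force"],s["width"])
E
```

```text
pics
side [0.5281 0.701  0.7966]
vial_a_mid 0.47 [0.4561 0.2009 0.0493] [451.6435 469.4762]
bore_a 0.75 [ 0.6646 -0.0317  0.1791] [333.8928 293.9675]
bore_a 0.6 [ 0.6036 -0.1648  0.1607] [377.9178 258.3697]
hub 0.93 [ 0.6271 -0.0999  0.1627] [361.1839 278.1527]
hub 0.64 [ 0.5731 -0.0705  0.1385] [389.9481 301.5139]
knob_mid 0.51 [ 0.6717 -0.1292  0.2494] [337.1247 226.1579]
blank 0.68 [ 0.571  -0.0689  0.1389] [391.0465 301.9784]
blue_a 0.74 [0.4499 0.2657 0.0069] [452.7149 523.5799]
blue_a 0.52 [0.5185 0.2051 0.0121] [408.6716 482.0934]
blue_a 0.49 [0.5756 0.2716 0.0036] [367.0149 520.851 ]
flask_a 0.88 [ 0.508  -0.3781  0.0008] [427.313  262.8828]
tin 0.88 [0.3987 0.0015 0.0013] [481.2032 392.2307]
rotator 0.91 [ 0.6333 -0.0998  0.0044] [358.4665 342.0094]
top [ 0.4592 -0.0273  1.0639]
vial_a_mid 0.58 [ 0.6282 -0.0952 -0.0038] [436.301  280.1889]
bore_a 0.93 [ 0.6632 -0.0345  0.1794] [405.21   240.0677]
bore_a 0.81 [ 0.6004 -0.1664  0.1582] [486.9383 281.8259]
hub 0.96 [ 0.6323 -0.0967  0.1663] [443.9142 261.0855]
hub 0.33 [0.4527 0.2618 0.0082] [243.3817 372.1599]
knob_mid 0.49 [ 0.6702 -0.1316  0.244 ] [471.5411 225.916 ]
blank 0.58 [ 0.5725 -0.0655  0.1337] [423.603  300.5217]
blank 0.45 [ 0.3985  0.0028 -0.0002] [383.438  402.7075]
blue_a 0.65 [0.4507 0.2612 0.0062] [243.9216 373.2307]
blue_a 0.45 [0.5201 0.207  0.0093] [273.7927 335.8295]
blue_a 0.44 [0.5774 0.2736 0.0053] [239.8882 305.1717]
flask_a 0.81 [ 0.5049 -0.3751 -0.0039] [585.0129 345.9441]
tin 0.89 [0.3995 0.0026 0.0009] [383.584  402.2074]
dishes 0.64 [0.7038 0.1216 0.0028] [322.3748 239.7146]
rotator 0.67 [ 0.6259 -0.0929 -0.002 ] [435.1548 281.2018]
rotator 0.55 [ 0.6287 -0.1014  0.1684] [446.9775 263.0398]
rotator 0.23 [ 0.5997 -0.1659  0.159 ] [486.7127 282.1784]
1.1 [ 0.1375 -0.6097  0.2226] [0.9939 0.1107 0.     0.    ] [-0.1994  0.655   0.4131] 0.08697283781930927
```

View pics/s0.png

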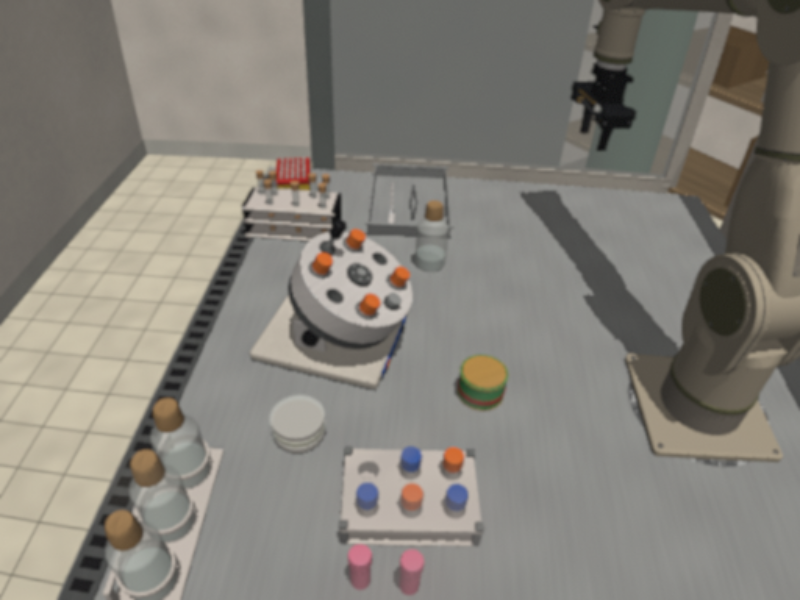

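View pics/t0.png

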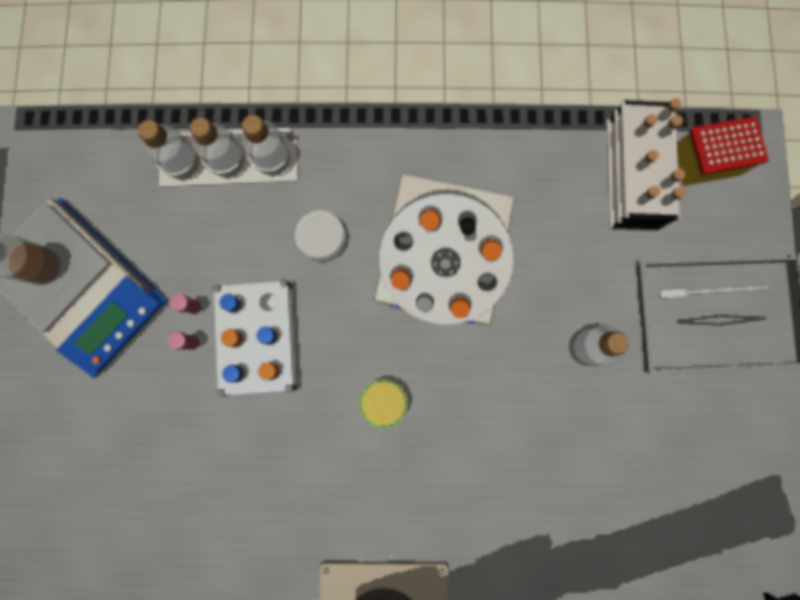

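The side view shows the orange vials at (454,460) and (412,497), blue ones beside them and pink decoys at (360,565) and (411,570). The drum is at (360,280), with the knob at (337,226) and empty bores at (334,295) and (378,258). Next I refine the drum and vial poses from the cap blobs in both views.

```bash
cat >> h.py <<'E'
def hull(cam,c,ax,h0,h1,rad):
    e1=np.cross(ax,[.3,.9,.1]);e1/=np.linalg.norm(e1);e2=np.cross(ax,e1);t=np.linspace(0,2*np.pi,32,endpoint=False)
    P=[proj(cam,c+ax*h+rad*(np.cos(a)*e1+np.sin(a)*e2)) for h in(h0,h1) for a in t]
    m=cv2.moments(cv2.convexHull(np.float32(P)));return np.array([m['m10'],m['m01']])/m['m00']
def blobs(im):
    hsv=cv2.cvtColor(im,cv2.COLOR_RGB2HSV);m=cv2.inRange(hsv,(3,150,110),(17,255,255))
    n,_,st,ce=cv2.connectedComponentsWithStats(m)
    return [ce[i] for i in range(1,n) if st[i,4]>25]
def drum(p):
    x,y,ph,th=p;z=np.array([-np.sin(.45)*np.cos(ph),-np.sin(.45)*np.sin(ph),np.cos(.45)])
    yy=np.cross(z,[0,0,1.]) ; X=np.array([0,0,1.])-z*z[2];X/=np.linalg.norm(X);Y=np.cross(z,X)
    return np.array([x,y,.165]),X,Y,z
def dp(p,ang,out,rad=.075):
    h,X,Y,z=drum(p);a=p[3]+ang;return h+rad*(np.cos(a)*X+np.sin(a)*Y)+z*out
from scipy.optimize import least_squares
def fit(ims,p0,verbose=1):
    D=[]
    for c,im in ims.items():
        for b in blobs(im):
            for k in range(4):
                a=np.pi/4+k*np.pi/2
                if np.linalg.norm(hull(c,dp(p0,a,0),drum(p0)[3],.005,.03,.015)-b)<8: D.append((c,a,b))
    f=lambda p:np.concatenate([hull(c,dp(p,a,0),drum(p)[3],.005,.03,.015)-b for c,a,b in D])
    s=least_squares(f,p0);
    if verbose: print(len(D),"rms px",np.sqrt(np.mean(s.fun**2)),np.round(s.fun.reshape(-1,2),1).tolist())
    return s.x
E
python3 - <<'E'
from h import *
np.set_printoptions(precision=4,suppress=True)
ims={"side":r.camera("side"),"top":r.camera("top")}
k=np.array([.671,-.1304,.2467]);h=np.array([.630,-.098,.165])
best=None
for ph in(-.3,-.15,0,.15,.3):
  for th in np.arange(-1.2,0,.1):
    p=[.630,-.098,ph,th];e=np.linalg.norm(dp(p,0,.052)-k)+np.linalg.norm(dp(p,np.pi/2,0)-[.6639,-.0331,.1793])+np.linalg.norm(dp(p,-np.pi/2,0)-[.602,-.1656,.1595])
    if best is None or e<best[0]: best=(e,p)
print(best)
p=fit(ims,best[1]);np.save("p.npy",p)
print(p,[dp(p,a,o) for a,o in((np.pi/2,0),(-np.pi/2,0),(np.pi,0),(0,.052))],drum(p))
for n,g in(("A",[.457,.2015]),("B",[.5133,.268])):
    D=[(c,b) for c in ims for b in blobs(ims[c]) if np.linalg.norm(hull(c,np.array([*g,0]),np.array([0,0,1.]),.061,.086,.015)-b)<9]
    s=least_squares(lambda q:np.concatenate([hull(c,np.array([*q,0]),np.array([0,0,1.]),.061,.086,.015)-b for c,b in D]),g)
    print(n,len(D),s.x,s.fun)
def tool(zt,yt):
    yt=yt-zt*(yt@zt);yt/=np.linalg.norm(yt);return R.from_matrix(np.c_[np.cross(yt,zt),yt,zt])
print(R.from_quat(r.read_state()["eef_rot"]).as_matrix())
E
```

```text
(np.float64(0.017648408113658493), [0.63, -0.098, -0.15, np.float64(-0.29999999999999916)])Traceback (most recent call last):
  File "<stdin>", line 11, in <module>
  File "h.py", line 38, in fit
    if np.linalg.norm(hull(c,dp(p0,a,0),drum(p0)[3],.005,.03,.015)-b)<8: D.append((c,a,b))
                      ~~~~^^^^^^^^^^^^^^^^^^^^^^^^^^^^^^^^^^^^^^^^
  File "h.py", line 19, in hull
    P=[proj(cam,c+ax*h+rad*(np.cos(a)*e1+np.sin(a)*e2)) for h in(h0,h1) for a in t]
       ~~~~^^^^^^^^^^^^^^^^^^^^^^^^^^^^^^^^^^^^^^^^^^^^
  File "h.py", line 7, in proj
    m=r.camera_model(cam);T=np.array(m["T"]);q=T[:3,:3].T@(np.array(P)-T[:3,3])
ValueError: time passes only in moves, steps and waits
```

```bash
sed -i 's/r\.camera_model(cam)/MOD[cam]/g' h.py; sed -i '3a MOD={c:r.camera_model(c) for c in("side","top")}' h.py
cat > fit0.py <<'E'
from h import *
np.set_printoptions(precision=4,suppress=True)
ims={"side":r.camera("side"),"top":r.camera("top")}
p=fit(ims,[.63,-.098,-.15,-.3]);np.save("p.npy",p)
print(p,[dp(p,a,o) for a,o in((np.pi/2,0),(-np.pi/2,0),(np.pi,0),(0,.052))],drum(p))
for n,g in(("A",[.457,.2015]),("B",[.5133,.268])):
    D=[(c,b) for c in ims for b in blobs(ims[c]) if np.linalg.norm(hull(c,np.array([*g,0]),np.array([0,0,1.]),.061,.086,.015)-b)<9]
    s=least_squares(lambda q:np.concatenate([hull(c,np.array([*q,0]),np.array([0,0,1.]),.061,.086,.015)-b for c,b in D]),g)
    print(n,len(D),s.x,s.fun)
print(R.from_quat(r.read_state()["eef_rot"]).as_matrix())
E
python3 fit0.py
```

```text
8 rms px 0.6379865736346196 [[0.2, 1.4], [0.3, 1.0], [0.0, 1.2], [0.4, 0.3], [0.9, 0.0], [0.7, 0.2], [0.5, -0.3], [0.4, -0.3]]
[ 0.6326 -0.0996 -0.1486 -0.3098] [array([ 0.6635, -0.032 ,  0.1749]), array([ 0.6016, -0.1672,  0.1551]), array([ 0.5723, -0.0675,  0.1339]), array([ 0.6704, -0.1284,  0.2429])] (array([ 0.6326, -0.0996,  0.165 ]), array([ 0.8905, -0.1333,  0.435 ]), array([0.148, 0.989, 0.   ]), array([-0.4302,  0.0644,  0.9004]))
A 2 [0.4566 0.2   ] [ 0.0283  0.8773  0.7855 -0.0208]
B 2 [0.5137 0.2619] [ 0.1026  2.6502  2.9859 -0.1791]
[[ 0.9755  0.22    0.    ]
 [ 0.22   -0.9755 -0.    ]
 [ 0.      0.     -1.    ]]
```

Run:
```python
from h import *
a=r.camera("side");b=r.camera("top")
A=cv2.resize(a[275:375,205:320],None,fx=4,fy=4,interpolation=2);B=cv2.resize(b[175:260,130:195],None,fx=4.7,fy=4.7,interpolation=2)
B=cv2.resize(B,(int(B.shape[1]*A.shape[0]/B.shape[0]),A.shape[0]))
cv2.imwrite("pics/c.png",np.hstack([A,B])[:,:,::-1])
for n,im in(("s",a),("t",b)):
    m=cv2.inRange(cv2.cvtColor(im,cv2.COLOR_RGB2HSV),(3,150,110),(17,255,255));k,_,st,ce=cv2.connectedComponentsWithStats(m)
    print(n,[(st[i,:].tolist(),ce[i].round(1).tolist()) for i in range(1,k) if st[i,4]>15])
for c in("side","top"):
  print(c,[hull(c,np.array([x,y,0]),np.array([0,0,1.]),.061,.086,.015).round(1) for x,y in((.457,.2),(.5135,.2665))])
```

```text
s [([178, 110, 20, 9, 34], [189.8, 115.4]), ([222, 147, 11, 12, 90], [227.2, 152.1]), ([200, 161, 12, 14, 107], [206.1, 167.5]), ([250, 171, 12, 12, 89], [255.7, 176.4]), ([231, 189, 12, 12, 100], [236.3, 194.2]), ([285, 287, 11, 14, 131], [289.8, 293.3]), ([259, 311, 10, 6, 43], [263.4, 313.4])]
t [([269, 134, 13, 13, 122], [274.8, 140.2]), ([308, 154, 13, 12, 121], [314.2, 159.4]), ([251, 173, 12, 12, 111], [256.0, 178.4]), ([289, 191, 11, 12, 107], [294.0, 196.6]), ([142, 212, 10, 9, 78], [146.9, 215.9]), ([166, 233, 11, 9, 82], [171.0, 237.0])]
side [array([289.7, 294.2]), array([263.6, 317.7])]
top [array([171.8, 236.9]), array([148.2, 215.8])]
```

View pics/c.png

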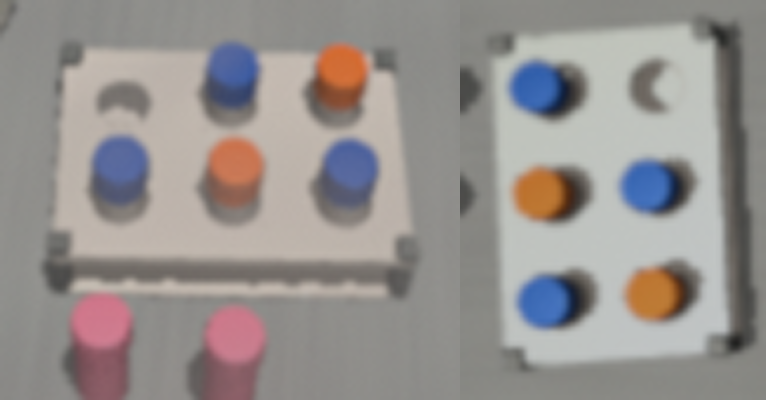

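Call:
arm_command --xyz '[[0.025,0.03,0.02],[0.05,0.06,0.03],[0.075,0.09,0.03],[0.1,0.12,0.03],[0.125,0.15,0.03],[0.15,0.18,0.03],[0.175,0.21,0.03],[0.2,0.24,0.03],[0.225,0.28,0.03],[0.25,0.315,0.03],[0.265,0.35,0.02],[0.275,0.39,0.01],[0.28,0.43,0],[0.285,0.47,0],[0.288,0.51,-0.01],[0.29,0.55,-0.02],[0.295,0.59,-0.03],[0.3,0.63,-0.04],[0.305,0.67,-0.05],[0.31,0.71,-0.06]]' --rot '[[0,0,-0.05],[0,0,-0.1],[0,0,-0.15],[0,0,-0.2],[0,0,-0.25],[0,0,-0.3],[0,0,-0.35],[0,0,-0.4],[0,0,-0.45],[0,0,-0.5],[0,0,-0.55],[0,0,-0.6],[0,0,-0.64],[0,0,-0.68],[0,0,-0.68],[0,0,-0.68],[0,0,-0.68],[0,0,-0.68],[0,0,-0.68],[0,0,-0.68]]' --grip 0.65

```text
time: 3.07
ee_pos: [0.4472, 0.1003, 0.1631]
eef_rot: [0.974, -0.227, 0.001, 0.0]
ft_force: [1.4, -1.0, 0.6]
width: 0.0564
grip_force: 0.0
```

Call:
arm_command --xyz '[[0.003,0.035,0],[0.007,0.07,-0.01],[0.01,0.1,-0.02],[0.01,0.1,-0.03],[0.01,0.1,-0.03]]' --rot '[[0,0,0],[0,0,0],[0,0,0],[0,0,0],[0,0,0]]'

```text
time: 3.48
ee_pos: [0.4572, 0.1991, 0.1327]
eef_rot: [0.974, -0.227, -0.0, -0.0]
ft_force: [-0.6, 0.7, -1.0]
width: 0.0567
grip_force: 0.0
```

Call:
arm_command --xyz '[[-0.001,0,-0.025],[-0.001,0,-0.05],[-0.001,0,-0.065],[-0.001,0,-0.0725],[-0.001,0,-0.0725]]' --rot '[[0,0,0],[0,0,0],[0,0,0],[0,0,0],[0,0,0]]'

```text
time: 3.9
ee_pos: [0.4553, 0.1979, 0.0595]
eef_rot: [0.974, -0.227, -0.001, 0.001]
ft_force: [-1.2, 0.4, 0.7]
width: 0.0565
grip_force: 0.0
```

Call:
arm_command --xyz '[[0,0,0],[0,0,0],[0,0,0],[0,0,0],[0,0,0],[0,0,0]]' --rot '[[0,0,0],[0,0,0],[0,0,0],[0,0,0],[0,0,0],[0,0,0]]' --grip 0.2 --squeeze 25

```text
time: 4.4
ee_pos: [0.4566, 0.198, 0.0613]
eef_rot: [0.974, -0.227, 0.0, -0.0]
ft_force: [0.6, 0.4, 2.4]
width: 0.0296
grip_force: 25.0
```

Call:
arm_command --xyz '[[0,0,0.025],[0,0,0.06],[0,0,0.1],[0.005,-0.01,0.135],[0.02,-0.03,0.165],[0.04,-0.055,0.185],[0.06,-0.08,0.195],[0.08,-0.105,0.2],[0.1,-0.13,0.2],[0.12,-0.155,0.2],[0.14,-0.18,0.2],[0.155,-0.205,0.2],[0.165,-0.22,0.198],[0.17,-0.225,0.193],[0.1725,-0.227,0.188],[0.1725,-0.227,0.187],[0.1725,-0.227,0.187],[0.1725,-0.227,0.187]]' --rot '[[0,0,0],[0,0,0],[0,0,0],[-0.002,-0.015,0],[-0.007,-0.045,0],[-0.014,-0.095,0],[-0.022,-0.145,0],[-0.03,-0.195,0],[-0.037,-0.245,0],[-0.044,-0.295,0],[-0.052,-0.345,0],[-0.059,-0.395,0],[-0.064,-0.43,0],[-0.0666,-0.445,0],[-0.0666,-0.445,0],[-0.0666,-0.445,0],[-0.0666,-0.445,0],[-0.0666,-0.445,0]]'

```text
time: 5.9
ee_pos: [0.6287, -0.0279, 0.248]
eef_rot: [0.95, -0.221, 0.222, -0.018]
ft_force: [0.5, -0.2, -0.7]
width: 0.0293
grip_force: 25.0
```

Run:
```python
from h import *
np.set_printoptions(precision=4,suppress=True)
a=r.camera("side");b=r.camera("top");p=fit({"side":a,"top":b},np.load("p.npy"));print(p,dp(p,np.pi/2,0))
A=cv2.resize(a[105:255,165:295],None,fx=4,fy=4,interpolation=2)[:,:400+0] if 0 else cv2.resize(a[115:235,180:290],None,fx=3.6,fy=3.6,interpolation=2)
B=cv2.resize(b[105:225,225:335],None,fx=3.6,fy=3.6,interpolation=2)
cv2.imwrite("pics/ins.png",np.hstack([A,B])[:,:,::-1])
s=r.read_state();print(s["ee_pos"],R.from_quat(s["eef_rot"]).as_matrix(),s["ft_force"],s["joint_positions"])
t=np.array(s["ee_pos"]);m=dp(p,np.pi/2,0);z=drum(p)[3];d=t-m;print("axial",d@z,"lateral",d-z*(d@z))
```

```text
6 rms px 0.9459364978147169 [[0.4, 0.7], [0.3, 0.7], [0.5, 0.1], [1.1, 0.1], [0.8, 0.3], [-1.8, -2.0]]
[ 0.6323 -0.1002 -0.1488 -0.3091] [ 0.6632 -0.0326  0.1749]
[ 0.6289 -0.0281  0.2482] [[ 0.8035 -0.4113  0.4303]
 [-0.4274 -0.9018 -0.0638]
 [ 0.4143 -0.1327 -0.9004]] [ 0.6096  0.6793 -0.6626] [ 0.0149  0.0186 -0.0998  1.8455  0.1368  0.8426 -2.181 ]
axial 0.08107713463523687 lateral [ 0.0005 -0.0007  0.0003]
```

View pics/ins.png

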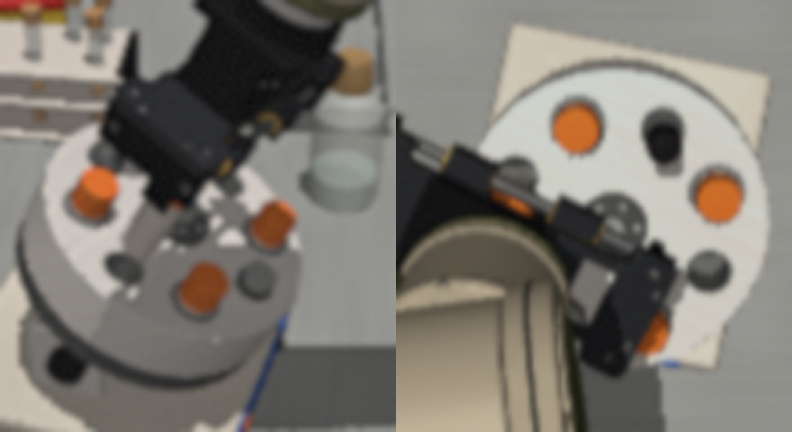

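Call:
arm_command --xyz '[[0.004,-0.0006,-0.009],[0.0085,-0.0013,-0.018],[0.012,-0.0018,-0.0255],[0.015,-0.0023,-0.0315],[0.017,-0.0026,-0.036],[0.017,-0.0026,-0.036]]' --rot '[[0,0,0],[0,0,0],[0,0,0],[0,0,0],[0,0,0],[0,0,0]]'

```text
time: 6.5
ee_pos: [0.6454, -0.0316, 0.2099]
eef_rot: [0.95, -0.221, 0.221, -0.018]
ft_force: [0.2, -0.2, -1.2]
width: 0.0295
grip_force: 25.0
```

Call:
arm_command --xyz '[[0.004,-0.0006,-0.009],[0.0085,-0.0013,-0.018],[0.0115,-0.0017,-0.024],[0.013,-0.0019,-0.0275],[0.013,-0.0019,-0.0275]]' --rot '[[0,0,0],[0,0,0],[0,0,0],[0,0,0],[0,0,0]]'

```text
time: 6.92
ee_pos: [0.6587, -0.0333, 0.1831]
eef_rot: [0.95, -0.221, 0.222, -0.018]
ft_force: [1.3, 0.2, -1.3]
width: 0.0294
grip_force: 25.0
```

Call:
arm_command --xyz '[[0.001,-0.0001,-0.0025],[0.002,-0.0003,-0.0045],[0.0025,-0.0004,-0.0055],[0.0025,-0.0004,-0.0055]]' --rot '[[0,0,0],[0,0,0],[0,0,0],[0,0,0]]'

```text
time: 7.25
ee_pos: [0.6613, -0.0338, 0.1788]
eef_rot: [0.949, -0.221, 0.222, -0.018]
ft_force: [0.5, 1.0, -0.7]
width: 0.0297
grip_force: 25.0
```

Call:
arm_command --xyz '[[0.0005,0,-0.001],[0.001,-0.0001,-0.002],[0.001,-0.0001,-0.002]]' --rot '[[0,0,0],[0,0,0],[0,0,0]]'

```text
time: 7.5
ee_pos: [0.663, -0.0333, 0.1787]
eef_rot: [0.949, -0.221, 0.224, -0.018]
ft_force: [-5.5, 1.9, 9.2]
width: 0.0294
grip_force: 25.0
```

Call:
arm_command --xyz '[[0,0,0],[0,0,0],[0,0,0],[-0.004,0.0006,0.009],[-0.013,0.002,0.027],[-0.026,0.004,0.054],[-0.035,0.012,0.08],[-0.05,0.035,0.09],[-0.065,0.06,0.09],[-0.08,0.09,0.09],[-0.095,0.12,0.085],[-0.11,0.15,0.075],[-0.122,0.185,0.06],[-0.134,0.22,0.04],[-0.142,0.255,0.02],[-0.147,0.285,0],[-0.149,0.3,-0.02],[-0.149,0.301,-0.035],[-0.149,0.301,-0.045],[-0.149,0.301,-0.045]]' --rot '[[0,0,0],[0,0,0],[0,0,0],[0,0,0],[0,0,0],[0,0,0],[0,0,0],[0,0,0],[0.007,0.045,0],[0.014,0.095,0],[0.022,0.145,0],[0.03,0.195,0],[0.037,0.245,0],[0.044,0.295,0],[0.052,0.345,0],[0.059,0.395,0],[0.064,0.43,0],[0.0666,0.445,0],[0.0666,0.445,0],[0.0666,0.445,0]]' --grip 0.65

```text
time: 9.17
ee_pos: [0.5121, 0.2661, 0.1296]
eef_rot: [0.974, -0.227, -0.001, 0.002]
ft_force: [-1.0, -0.2, 0.4]
width: 0.0567
grip_force: 0.0
```

Run:
```python
from h import *
np.set_printoptions(precision=4,suppress=True)
a=r.camera("side");b=r.camera("top");p=fit({"side":a,"top":b},np.load("p.npy"));print(p,dp(p,-np.pi/2,0));np.save("p.npy",p)
for c,im in(("side",a),("top",b)):
  q=hull(c,dp(p,np.pi/2,0),drum(p)[3],.005,.03,.015);print(c,q,[x for x in blobs(im) if np.linalg.norm(x-q)<8])
s=r.read_state();print(s["ee_pos"],s["eef_rot"],s["joint_positions"])
```

```text
7 rms px 0.5217469943561229 [[0.3, 1.2], [0.0, 0.9], [-0.1, 0.5], [0.8, -0.1], [0.6, 0.3], [0.2, -0.3], [0.1, -0.1]]
[ 0.6326 -0.0995 -0.1868 -0.2805] [ 0.6008 -0.1668  0.156 ]
side [216.4396 185.4037] [array([216.9444, 185.1852])]
top [257.789 155.289] [array([257.2051, 156.2735])]
[0.5139 0.2656 0.1326] [ 0.9736 -0.2281  0.0005 -0.    ] [-0.5656  0.2946  0.0109  1.7035 -0.0028  1.1429 -2.5849]
```

Call:
arm_command --xyz '[[0,0.001,0],[0,0.001,0],[0,0.001,-0.01],[0,0.001,-0.03],[0,0.001,-0.05],[0,0.001,-0.065],[0,0.001,-0.0715],[0,0.001,-0.0715]]' --rot '[[0,0,0.1],[0,0,0.2],[0,0,0.3],[0,0,0.3],[0,0,0.3],[0,0,0.3],[0,0,0.3],[0,0,0.3]]' --grip 0.5

```text
time: 9.93
ee_pos: [0.5135, 0.2667, 0.0604]
eef_rot: [0.997, -0.08, -0.0, 0.0]
ft_force: [0.0, -0.5, 0.4]
width: 0.0433
grip_force: 0.0
```

Call:
arm_command --xyz '[[0,0,0],[0,0,0],[0,0,0],[0,0,0],[0,0,0],[0,0,0]]' --rot '[[0,0,0],[0,0,0],[0,0,0],[0,0,0],[0,0,0],[0,0,0]]' --grip 0.2

```text
time: 10.43
ee_pos: [0.5141, 0.2682, 0.0617]
eef_rot: [0.997, -0.079, 0.001, -0.0]
ft_force: [-0.8, -2.1, 6.2]
width: 0.0291
grip_force: 25.0
```

```bash
python3 -c "
from scipy.spatial.transform import Rotation as R
import numpy as np
t=R.from_rotvec(.45*np.array([-.167,-.986,0]));print((t*R.from_rotvec([0,0,-.3])).as_rotvec())
for k in (.25,.5,.75):print((R.from_rotvec(t.as_rotvec()*k)*R.from_rotvec([0,0,-.3*k])).as_rotvec())"
```

```text
[-0.00803012 -0.45161664 -0.29490481]
[-0.014619   -0.11157751 -0.07492086]
[-0.0208657  -0.22425129 -0.14936613]
[-0.01868703 -0.33770526 -0.22285642]
```

Call:
arm_command --xyz '[[0,0,0.025],[0,0,0.06],[0,0,0.1],[0,-0.015,0.135],[0,-0.045,0.16],[0.002,-0.08,0.18],[0.005,-0.115,0.2],[0.01,-0.15,0.215],[0.015,-0.187,0.22],[0.02,-0.224,0.22],[0.025,-0.261,0.22],[0.03,-0.298,0.22],[0.035,-0.335,0.22],[0.04,-0.37,0.215],[0.045,-0.4,0.205],[0.05,-0.42,0.19],[0.053,-0.428,0.175],[0.053,-0.428,0.167],[0.053,-0.428,0.167],[0.053,-0.428,0.167]]' --rot '[[0,0,0],[0,0,0],[0,0,0],[0,0,0],[-0.008,-0.05,-0.035],[-0.0146,-0.1116,-0.075],[-0.018,-0.168,-0.112],[-0.0209,-0.2243,-0.1494],[-0.02,-0.281,-0.186],[-0.0187,-0.3377,-0.2229],[-0.014,-0.395,-0.259],[-0.008,-0.4516,-0.2949],[-0.008,-0.4516,-0.2949],[-0.008,-0.4516,-0.2949],[-0.008,-0.4516,-0.2949],[-0.008,-0.4516,-0.2949],[-0.008,-0.4516,-0.2949],[-0.008,-0.4516,-0.2949],[-0.008,-0.4516,-0.2949],[-0.008,-0.4516,-0.2949]]'

```text
time: 12.1
ee_pos: [0.5662, -0.1587, 0.2274]
eef_rot: [0.95, -0.221, 0.222, -0.014]
ft_force: [0.3, -1.4, -0.8]
width: 0.0292
grip_force: 25.0
```

Run:
```python
from h import *
np.set_printoptions(precision=4,suppress=True)
a=r.camera("side");b=r.camera("top");p=np.load("p.npy")
A=cv2.resize(a[115:235,180:290],None,fx=3.6,fy=3.6,interpolation=2)
B=cv2.resize(b[105:225,225:335],None,fx=3.6,fy=3.6,interpolation=2)
cv2.imwrite("pics/ins2.png",np.hstack([A,B])[:,:,::-1])
for c in("side","top"):
  for d in r.spot_point("bore_a",c): print(c,d["conf"],w(c,d["at"]))
s=r.read_state();print(s["ee_pos"],R.from_quat(s["eef_rot"]).as_matrix(),s["ft_force"],s["joint_positions"])
for ph,th in((-.1868,-.2805),(-.168,-.295)):
  p[2:]=ph,th
  t=np.array(s["ee_pos"]);m=dp(p,-np.pi/2,0);z=drum(p)[3];d=t-m;print(m,z,"axial",d@z,"lateral",d-z*(d@z))
```

```text
side 0.75 [ 0.6657 -0.0327  0.165 ]
side 0.69 [ 0.6046 -0.164   0.1622]
side 0.63 [ 0.6632 -0.0331  0.1765]
top 0.97 [ 0.661  -0.0319  0.1781]
top 0.84 [ 0.6005 -0.1692  0.1578]
[ 0.5667 -0.1591  0.2284] [[ 0.8028 -0.4129  0.4302]
 [-0.4254 -0.9021 -0.072 ]
 [ 0.4178 -0.1252 -0.8999]] [-0.0762  0.4499 -0.57  ] [-0.2491 -0.0982  0.435   1.9898  0.0412  0.7898 -1.8567]
[ 0.6008 -0.1668  0.156 ] [-0.4274  0.0808  0.9004] axial 0.08042383007610118 lateral [0.0003 0.0012 0.    ]
[ 0.6012 -0.1669  0.1555] [-0.4288  0.0727  0.9004] axial 0.0809989495352346 lateral [ 0.0002  0.0019 -0.    ]
```

View pics/ins2.png

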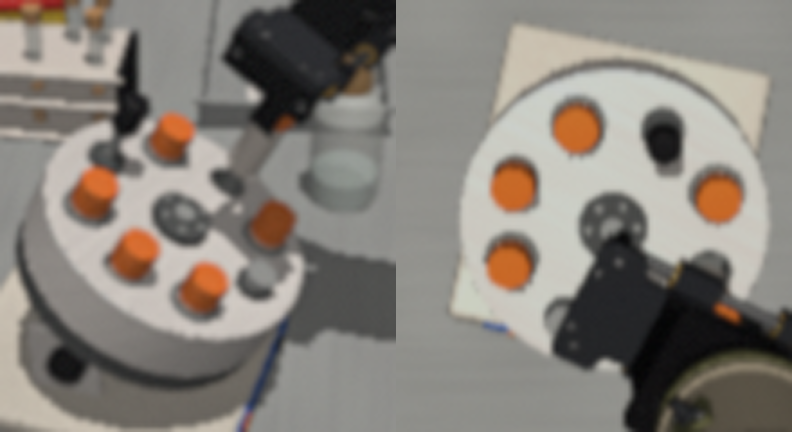

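Call:
arm_command --xyz '[[0.004,-0.0025,-0.009],[0.0085,-0.003,-0.018],[0.012,-0.0037,-0.0255],[0.015,-0.0042,-0.0315],[0.017,-0.0046,-0.036],[0.017,-0.0046,-0.036]]' --rot '[[0,0,0],[0,0,0],[0,0,0],[0,0,0],[0,0,0],[0,0,0]]'

```text
time: 12.8
ee_pos: [0.5836, -0.1642, 0.1902]
eef_rot: [0.949, -0.221, 0.222, -0.013]
ft_force: [3.6, 1.4, -1.6]
width: 0.0293
grip_force: 25.0
```

Call:
arm_command --xyz '[[0.004,-0.0007,-0.009],[0.0085,-0.0015,-0.018],[0.0115,-0.002,-0.024],[0.013,-0.0022,-0.0275],[0.013,-0.0022,-0.0275]]' --rot '[[0,0,0],[0,0,0],[0,0,0],[0,0,0],[0,0,0]]'

```text
time: 13.22
ee_pos: [0.5963, -0.1665, 0.1627]
eef_rot: [0.95, -0.221, 0.222, -0.014]
ft_force: [4.1, 0.6, -0.5]
width: 0.0293
grip_force: 25.0
```

Call:
arm_command --xyz '[[0.001,-0.0001,-0.0025],[0.002,-0.0003,-0.0045],[0.0025,-0.0004,-0.0055],[0.0025,-0.0004,-0.0055]]' --rot '[[0,0,0],[0,0,0],[0,0,0],[0,0,0]]'

```text
time: 13.55
ee_pos: [0.5997, -0.1679, 0.1613]
eef_rot: [0.949, -0.222, 0.224, -0.014]
ft_force: [-15.5, 3.6, 24.7]
width: 0.0294
grip_force: 25.0
```

Call:
arm_command --xyz '[[0,0,0],[0,0,0],[0,0,0],[-0.004,0.0007,0.009],[-0.013,0.0022,0.027],[-0.026,0.0044,0.054],[-0.035,0.006,0.075],[-0.042,0.007,0.09],[-0.045,0.007,0.1]]' --rot '[[0,0,0],[0,0,0],[0,0,0],[0,0,0],[0,0,0],[0,0,0],[0,0,0],[0,0,0],[0,0,0]]' --grip 0.65

```text
time: 14.3
ee_pos: [0.5532, -0.1604, 0.2608]
eef_rot: [0.949, -0.222, 0.224, -0.014]
ft_force: [-0.3, -0.6, -0.4]
width: 0.0564
grip_force: 0.0
```

Run:
```python
from h import *
np.set_printoptions(precision=4,suppress=True)
a=r.camera("side");b=r.camera("top");p=fit({"side":a,"top":b},np.load("p.npy"));np.save("p.npy",p)
print(p,drum(p))
for k in(1,-1):
 for c,im in(("side",a),("top",b)):
  q=hull(c,dp(p,k*np.pi/2,0),drum(p)[3],.005,.03,.015);print(k,c,q,[x for x in blobs(im) if np.linalg.norm(x-q)<8])
for c in("side","top"):
  for d in r.spot_point("knob_mid",c)[:2]: print(c,d["conf"],w(c,d["at"]))
print("knob",dp(p,0,.052),"pre",dp(p,0,.11),"grasp",dp(p,0,.037))
s=r.read_state();print(s["ee_pos"],s["eef_rot"],s["joint_positions"])
```

```text
7 rms px 0.5638469993292679 [[0.1, 1.2], [-0.0, 1.0], [0.2, 0.8], [-0.1, 0.5], [0.8, -0.3], [0.5, -0.0], [0.3, -0.3]]
[ 0.6331 -0.0996 -0.187  -0.2808] (array([ 0.6331, -0.0996,  0.165 ]), array([ 0.8847, -0.1674,  0.435 ]), array([0.186 , 0.9826, 0.    ]), array([-0.4274,  0.0809,  0.9004]))
1 side [216.244  185.3547] [array([216.9074, 185.0926])]
1 top [257.8441 155.0768] [array([257.275 , 156.1583])]
-1 side [245.346  162.3367] [array([245.6145, 161.3855])]
-1 top [312.1485 182.2333] [array([313.3175, 180.9524])]
side 0.66 [ 0.671  -0.1291  0.2475]
top 0.48 [ 0.6717 -0.1341  0.244 ]
knob [ 0.6708 -0.1279  0.2432] pre [ 0.646  -0.1232  0.2954] grasp [ 0.6772 -0.1291  0.2297]
[ 0.5536 -0.1601  0.2576] [ 0.9494 -0.2214  0.2223 -0.0136] [-0.255  -0.154   0.4305  1.9703  0.0743  0.8629 -1.8788]
```

Call:
arm_command --xyz '[[0.015,0.006,0.01],[0.035,0.014,0.02],[0.06,0.023,0.03],[0.08,0.031,0.035],[0.0925,0.036,0.038],[0.0925,0.036,0.038],[0.1,0.0345,0.022],[0.109,0.033,0.003],[0.118,0.0315,-0.016],[0.1236,0.0305,-0.0275],[0.1236,0.0305,-0.0275]]' --rot '[[-0.04,0.008,0.085],[-0.085,0.016,0.18],[-0.13,0.024,0.27],[-0.17,0.032,0.36],[-0.214,0.04,0.45],[-0.214,0.04,0.45],[-0.214,0.04,0.45],[-0.214,0.04,0.45],[-0.214,0.04,0.45],[-0.214,0.04,0.45],[-0.214,0.04,0.45]]'

```text
time: 15.42
ee_pos: [0.6758, -0.1299, 0.2262]
eef_rot: [0.976, 0.019, 0.214, 0.042]
ft_force: [-0.9, -0.8, -0.7]
width: 0.0567
grip_force: 0.0
```

Call:
arm_command --xyz '[[0,0,0],[0,0,0],[0,0,0],[0,0,0],[0,0,0],[0,0,0],[0,0,0]]' --rot '[[0,0,0],[0,0,0],[0,0,0],[0,0,0],[0,0,0],[0,0,0],[0,0,0]]' --grip 0.1 --squeeze 30

```text
time: 16.0
ee_pos: [0.6774, -0.1292, 0.2314]
eef_rot: [0.975, 0.02, 0.218, 0.042]
ft_force: [-3.9, 2.9, 3.7]
width: 0.0234
grip_force: 30.0
```

```bash
cat > circ.py <<'E'
import sys
from h import *
th0,sg,ncall,rows,step=float(sys.argv[1]),float(sys.argv[2]),int(sys.argv[3]),int(sys.argv[4]),float(sys.argv[5])
p=np.load("pc.npy");h,X,Y,z=drum(p);c=lambda t:.075*(np.cos(t)*X+np.sin(t)*Y)
off=np.zeros(3)
for k in range(ncall):
    b=th0+sg*step*rows*k;base=np.round(c(b)-c(th0),3)
    print([np.round(c(b+sg*step*(i+1))-c(th0)-base,3).tolist() for i in range(rows)])
E
python3 - <<'E'
from h import *
np.set_printoptions(precision=4,suppress=True)
p=np.load("p.npy");p[2:]=-.178,-.289;np.save("pc.npy",p)
h,X,Y,z=drum(p);d=np.array([.6774,-.1292,.2314])-h;print(X,Y,z,"out",d@z,"r",np.hypot(d@X,d@Y),"th",np.arctan2(d@Y,d@X))
E
python3 circ.py -.29 1 16 4 0.098175
```

```text
[ 0.8862 -0.1594  0.435 ] [0.1771 0.9842 0.    ] [-0.4281  0.077   0.9004] out 0.03853652982684672 r 0.0759315619300972 th -0.28450849224252217
[[0.003, 0.007, 0.001], [0.005, 0.014, 0.001], [0.007, 0.021, 0.001], [0.008, 0.028, 0.001]]
[[-0.0, 0.008, -0.0], [-0.0, 0.015, -0.001], [-0.001, 0.022, -0.002], [-0.003, 0.029, -0.004]]
[[-0.002, 0.007, -0.001], [-0.005, 0.013, -0.003], [-0.009, 0.02, -0.005], [-0.013, 0.025, -0.008]]
[[-0.004, 0.006, -0.002], [-0.009, 0.01, -0.005], [-0.014, 0.014, -0.008], [-0.02, 0.018, -0.011]]
[[-0.006, 0.003, -0.003], [-0.012, 0.005, -0.006], [-0.019, 0.006, -0.009], [-0.025, 0.007, -0.013]]
[[-0.007, 0.0, -0.003], [-0.014, -0.0, -0.006], [-0.02, -0.002, -0.009], [-0.027, -0.004, -0.012]]
[[-0.006, -0.003, -0.003], [-0.012, -0.006, -0.005], [-0.018, -0.01, -0.007], [-0.023, -0.015, -0.01]]
[[-0.005, -0.005, -0.001], [-0.009, -0.01, -0.003], [-0.013, -0.016, -0.004], [-0.017, -0.023, -0.006]]
[[-0.003, -0.007, -0.0], [-0.005, -0.014, -0.001], [-0.006, -0.021, -0.001], [-0.007, -0.028, -0.001]]
[[-0.001, -0.007, 0.001], [-0.0, -0.015, 0.002], [0.001, -0.022, 0.003], [0.002, -0.029, 0.004]]
[[0.003, -0.007, 0.002], [0.005, -0.013, 0.004], [0.009, -0.019, 0.006], [0.013, -0.025, 0.008]]
[[0.004, -0.005, 0.003], [0.009, -0.01, 0.005], [0.015, -0.014, 0.008], [0.02, -0.018, 0.011]]
[[0.006, -0.003, 0.004], [0.013, -0.005, 0.007], [0.019, -0.006, 0.01], [0.026, -0.007, 0.013]]
[[0.006, -0.0, 0.003], [0.013, 0.001, 0.006], [0.02, 0.002, 0.009], [0.026, 0.004, 0.012]]
[[0.006, 0.003, 0.003], [0.012, 0.006, 0.006], [0.018, 0.01, 0.008], [0.023, 0.015, 0.01]]
[[0.005, 0.005, 0.002], [0.01, 0.01, 0.004], [0.014, 0.017, 0.005], [0.017, 0.023, 0.006]]
```

Call:
arm_command --xyz '[[0.003,0.007,0.001],[0.005,0.014,0.001],[0.007,0.021,0.001],[0.008,0.028,0.001]]' --rot '[[0,0,0],[0,0,0],[0,0,0],[0,0,0]]'

```text
time: 16.33
ee_pos: [0.6853, -0.1026, 0.2325]
eef_rot: [0.975, 0.019, 0.217, 0.043]
ft_force: [-4.4, -2.1, 3.1]
width: 0.0234
grip_force: 30.0
```

Call:
arm_command --xyz '[[0,0.008,0],[0,0.015,-0.001],[-0.001,0.022,-0.002],[-0.003,0.029,-0.004]]' --rot '[[0,0,0],[0,0,0],[0,0,0],[0,0,0]]'

```text
time: 16.67
ee_pos: [0.6831, -0.0722, 0.2286]
eef_rot: [0.975, 0.02, 0.218, 0.042]
ft_force: [2.0, -0.2, 3.9]
width: 0.023
grip_force: 30.0
```

Call:
arm_command --xyz '[[-0.002,0.007,-0.001],[-0.005,0.013,-0.003],[-0.009,0.02,-0.005],[-0.013,0.025,-0.008]]' --rot '[[0,0,0],[0,0,0],[0,0,0],[0,0,0]]'

```text
time: 17.0
ee_pos: [0.6695, -0.045, 0.2195]
eef_rot: [0.975, 0.021, 0.218, 0.041]
ft_force: [3.1, 1.8, 2.7]
width: 0.0228
grip_force: 30.0
```

Call:
arm_command --xyz '[[-0.004,0.006,-0.002],[-0.009,0.01,-0.005],[-0.014,0.014,-0.008],[-0.02,0.018,-0.011]]' --rot '[[0,0,0],[0,0,0],[0,0,0],[0,0,0]]'

```text
time: 17.33
ee_pos: [0.6489, -0.028, 0.2082]
eef_rot: [0.975, 0.021, 0.217, 0.042]
ft_force: [5.5, 1.8, -5.8]
width: 0.0234
grip_force: 30.0
```

Call:
arm_command --xyz '[[-0.006,0.003,-0.003],[-0.012,0.005,-0.006],[-0.019,0.006,-0.009],[-0.025,0.007,-0.013]]' --rot '[[0,0,0],[0,0,0],[0,0,0],[0,0,0]]'

```text
time: 17.67
ee_pos: [0.6233, -0.0212, 0.1951]
eef_rot: [0.975, 0.021, 0.217, 0.042]
ft_force: [-3.2, 2.4, 8.6]
width: 0.0233
grip_force: 30.0
```

Call:
arm_command --xyz '[[-0.007,0,-0.003],[-0.014,0,-0.006],[-0.02,-0.002,-0.009],[-0.027,-0.004,-0.012]]' --rot '[[0,0,0],[0,0,0],[0,0,0],[0,0,0]]'

```text
time: 18.0
ee_pos: [0.5965, -0.026, 0.1832]
eef_rot: [0.975, 0.021, 0.217, 0.042]
ft_force: [2.8, 2.1, -4.8]
width: 0.0232
grip_force: 30.0
```

Call:
arm_command --xyz '[[-0.006,-0.003,-0.003],[-0.012,-0.006,-0.005],[-0.018,-0.01,-0.007],[-0.023,-0.015,-0.01]]' --rot '[[0,0,0],[0,0,0],[0,0,0],[0,0,0]]'

```text
time: 18.33
ee_pos: [0.5733, -0.042, 0.1734]
eef_rot: [0.975, 0.02, 0.217, 0.042]
ft_force: [-10.0, 7.3, 11.7]
width: 0.0229
grip_force: 30.0
```

Call:
arm_command --xyz '[[-0.005,-0.005,-0.001],[-0.009,-0.01,-0.003],[-0.013,-0.016,-0.004],[-0.017,-0.023,-0.006]]' --rot '[[0,0,0],[0,0,0],[0,0,0],[0,0,0]]'

```text
time: 18.67
ee_pos: [0.5573, -0.0652, 0.1682]
eef_rot: [0.975, 0.02, 0.218, 0.042]
ft_force: [-3.5, 3.7, 8.2]
width: 0.0232
grip_force: 30.0
```

```bash
python3 -c "
from bench import r
s=r.read_state();print(s['joint_positions'],s['ft_force'])"
```

```text
[-0.44413616 -0.10162054  0.41245303  2.12562595  0.19922079  0.67764574
 -1.68200864] [-3.54564614  3.7052166   8.19462852]
```

Call:
arm_command --xyz '[[-0.003,-0.007,0],[-0.005,-0.014,-0.001],[-0.006,-0.021,-0.001],[-0.007,-0.028,-0.001]]' --rot '[[0,0,0],[0,0,0],[0,0,0],[0,0,0]]'

```text
time: 19.0
ee_pos: [0.5504, -0.0933, 0.1676]
eef_rot: [0.975, 0.02, 0.218, 0.042]
ft_force: [-6.4, 3.5, 8.7]
width: 0.0233
grip_force: 30.0
```

Call:
arm_command --xyz '[[-0.001,-0.007,0.001],[0,-0.015,0.002],[0.001,-0.022,0.003],[0.002,-0.029,0.004]]' --rot '[[0,0,0],[0,0,0],[0,0,0],[0,0,0]]'

```text
time: 19.33
ee_pos: [0.5533, -0.1221, 0.172]
eef_rot: [0.975, 0.02, 0.219, 0.042]
ft_force: [5.7, 5.2, 1.2]
width: 0.0234
grip_force: 30.0
```

Call:
arm_command --xyz '[[0.003,-0.007,0.002],[0.005,-0.013,0.004],[0.009,-0.019,0.006],[0.013,-0.025,0.008]]' --rot '[[0,0,0],[0,0,0],[0,0,0],[0,0,0]]'

```text
time: 19.67
ee_pos: [0.5663, -0.1466, 0.1804]
eef_rot: [0.975, 0.02, 0.218, 0.042]
ft_force: [-4.7, 7.1, 13.9]
width: 0.0232
grip_force: 30.0
```

Call:
arm_command --xyz '[[0.004,-0.005,0.003],[0.009,-0.01,0.005],[0.015,-0.014,0.008],[0.02,-0.018,0.011]]' --rot '[[0,0,0],[0,0,0],[0,0,0],[0,0,0]]'

```text
time: 20.0
ee_pos: [0.5868, -0.1638, 0.1918]
eef_rot: [0.975, 0.021, 0.219, 0.041]
ft_force: [-4.0, 12.8, 8.8]
width: 0.0234
grip_force: 30.0
```

Call:
arm_command --xyz '[[0.006,-0.003,0.004],[0.013,-0.005,0.007],[0.019,-0.006,0.01],[0.026,-0.007,0.013]]' --rot '[[0,0,0],[0,0,0],[0,0,0],[0,0,0]]'

```text
time: 20.33
ee_pos: [0.6117, -0.1706, 0.2041]
eef_rot: [0.975, 0.021, 0.218, 0.041]
ft_force: [-13.6, 11.0, 17.8]
width: 0.0226
grip_force: 30.0
```

Call:
arm_command --xyz '[[0.006,0,0.003],[0.013,0.001,0.006],[0.02,0.002,0.009],[0.026,0.004,0.012]]' --rot '[[0,0,0],[0,0,0],[0,0,0],[0,0,0]]'

```text
time: 20.67
ee_pos: [0.6375, -0.1667, 0.216]
eef_rot: [0.975, 0.021, 0.217, 0.041]
ft_force: [-13.5, 8.9, 12.1]
width: 0.0232
grip_force: 30.0
```

Call:
arm_command --xyz '[[0.006,0.003,0.003],[0.012,0.006,0.006],[0.018,0.01,0.008],[0.023,0.015,0.01]]' --rot '[[0,0,0],[0,0,0],[0,0,0],[0,0,0]]'

```text
time: 21.0
ee_pos: [0.6596, -0.153, 0.2252]
eef_rot: [0.975, 0.02, 0.216, 0.042]
ft_force: [-10.6, 3.0, 6.7]
width: 0.0231
grip_force: 30.0
```

Call:
arm_command --xyz '[[0.005,0.005,0.002],[0.01,0.01,0.004],[0.014,0.017,0.005],[0.017,0.023,0.006]]' --rot '[[0,0,0],[0,0,0],[0,0,0],[0,0,0]]'

```text
time: 21.33
ee_pos: [0.6766, -0.1309, 0.2312]
eef_rot: [0.975, 0.02, 0.217, 0.042]
ft_force: [-7.6, 0.0, 5.4]
width: 0.0231
grip_force: 30.0
```

```bash
cat > data1.txt <<'E'
.6853 -.1026 .2325 -4.4 -2.1 3.1 1
.6831 -.0722 .2286 2.0 -.2 3.9 1
.6695 -.0450 .2195 3.1 1.8 2.7 1
.6489 -.0280 .2082 5.5 1.8 -5.8 1
.6233 -.0212 .1951 -3.2 2.4 8.6 1
.5965 -.0260 .1832 2.8 2.1 -4.8 1
.5733 -.0420 .1734 -10 7.3 11.7 1
.5573 -.0652 .1682 -3.5 3.7 8.2 1
.5504 -.0933 .1676 -6.4 3.5 8.7 1
.5533 -.1221 .1720 5.7 5.2 1.2 1
.5663 -.1466 .1804 -4.7 7.1 13.9 1
.5868 -.1638 .1918 -4.0 12.8 8.8 1
.6117 -.1706 .2041 -13.6 11 17.8 1
.6375 -.1667 .2160 -13.5 8.9 12.1 1
.6596 -.1530 .2252 -10.6 3 6.7 1
.6766 -.1309 .2312 -7.6 0 5.4 1
E
cat > an.py <<'E'
from h import *
import sys
np.set_printoptions(precision=3,suppress=True,linewidth=150)
D=np.vstack([np.loadtxt(f) for f in sys.argv[1:]]);P=D[:,:3];F=D[:,3:6];s=D[:,6]
c=P.mean(0);n=np.linalg.svd(P-c)[2][2];n*=np.sign(n[2])
print("normal",n,"tilt",np.arccos(n[2]),"phi",np.arctan2(-n[1],-n[0]))
p=np.load("pc.npy");h,X,Y,z=drum(p)
A=np.c_[2*(P-c)@X,2*(P-c)@Y,np.ones(len(P))];b=((P-c)**2).sum(1);q=np.linalg.lstsq(A,b,rcond=None)[0]
C=c+q[0]*X+q[1]*Y;print("C",C,"vs",h+z*((C-h)@z),"rad",np.sqrt(q[2]+q[0]**2+q[1]**2))
d=P-C;th=np.arctan2(d@Y,d@X);t=-np.sin(th)[:,None]*X+np.cos(th)[:,None]*Y;rd=np.cos(th)[:,None]*X+np.sin(th)[:,None]*Y
ft=-(F*t).sum(1)*.075
print(np.c_[th,s,ft,(F*rd).sum(1),F@z])
# torque applied = fr*s + g*sin(psi), psi=angle of heavy side from lowest = th+a
M=np.c_[s,np.sin(th),np.cos(th)];v,res,_,_=np.linalg.lstsq(M,ft,rcond=None)
a=np.arctan2(v[2],v[1]);print("friction",v[0],"g",np.hypot(*v[1:]),"target knob theta",-a,"rms",np.std(ft-M@v),"sd ang",np.std(ft-M@v)*np.sqrt(2/len(s))/np.hypot(*v[1:]))
f=least_squares(lambda k:k[0]*s+.14*np.sin(th+k[1])-ft,[.2,a],loss="soft_l1",f_scale=.05).x;print("robust",f[0],"target",-f[1])
E
python3 an.py data1.txt
```

```text
normal [-0.427  0.087  0.9  ] tilt 0.45074488886892544 phi -0.20092713475601365
C [ 0.618 -0.096  0.2  ] vs [ 0.617 -0.097  0.199] rad 0.07504955173327044
[[  0.072   1.      0.201  -2.414   4.513]
 [  0.484   1.      0.112   3.172   2.64 ]
 [  0.911   1.      0.109   4.062   1.243]
 [  1.299   1.      0.094   3.199  -7.438]
 [  1.695   1.      0.056   1.717   9.299]
 [  2.094   1.      0.1     2.191  -5.359]
 [  2.494   1.      0.101   7.203  15.378]
 [  2.879   1.      0.216   0.906   9.167]
 [ -3.017   1.      0.195   2.138  10.843]
 [ -2.624   1.      0.223  -7.154  -0.959]
 [ -2.236   1.      0.241  -5.307  15.075]
 [ -1.845   1.      0.369 -10.967  10.622]
 [ -1.462   1.      0.384  -9.026  22.697]
 [ -1.078   1.      0.31   -9.453  17.36 ]
 [ -0.708   1.      0.278  -5.984  10.802]
 [ -0.326   1.      0.201  -3.725   8.116]]
friction 0.19764192278772708 g 0.12916419754022535 target knob theta -3.136484267367703 rms 0.03274579716199942 sd ang 0.08963310139173028
robust 0.19778446023312687 target -3.1364467469796695
```

```bash
python3 -c "
import numpy as np
p=np.load('pc.npy');p[2]=-.197;p[3]=-.27;np.save('pc.npy',p)"; python3 circ.py -.27 -1 7 4 0.1
```

```text
[[-0.003, -0.007, -0.001], [-0.008, -0.013, -0.002], [-0.012, -0.018, -0.004], [-0.017, -0.024, -0.006]]
[[-0.006, -0.004, -0.002], [-0.011, -0.008, -0.004], [-0.018, -0.012, -0.007], [-0.024, -0.015, -0.01]]
[[-0.007, -0.002, -0.003], [-0.013, -0.003, -0.006], [-0.02, -0.003, -0.009], [-0.027, -0.003, -0.012]]
[[-0.007, 0.001, -0.003], [-0.013, 0.002, -0.007], [-0.019, 0.005, -0.01], [-0.025, 0.008, -0.013]]
[[-0.006, 0.004, -0.003], [-0.012, 0.008, -0.006], [-0.016, 0.013, -0.009], [-0.021, 0.019, -0.011]]
[[-0.004, 0.006, -0.003], [-0.007, 0.012, -0.005], [-0.01, 0.019, -0.007], [-0.012, 0.026, -0.009]]
[[-0.001, 0.007, -0.001], [-0.002, 0.014, -0.002], [-0.002, 0.022, -0.003], [-0.001, 0.029, -0.003]]
```

Call:
arm_command --xyz '[[-0.003,-0.007,-0.001],[-0.008,-0.013,-0.002],[-0.012,-0.018,-0.004],[-0.017,-0.024,-0.006]]' --rot '[[0,0,0],[0,0,0],[0,0,0],[0,0,0]]'

```text
time: 21.67
ee_pos: [0.6598, -0.1531, 0.2252]
eef_rot: [0.975, 0.021, 0.217, 0.041]
ft_force: [-12.5, 11.3, 11.0]
width: 0.0231
grip_force: 30.0
```

Call:
arm_command --xyz '[[-0.006,-0.004,-0.002],[-0.011,-0.008,-0.004],[-0.018,-0.012,-0.007],[-0.024,-0.015,-0.01]]' --rot '[[0,0,0],[0,0,0],[0,0,0],[0,0,0]]'

```text
time: 22.0
ee_pos: [0.6359, -0.1674, 0.2153]
eef_rot: [0.975, 0.021, 0.217, 0.041]
ft_force: [-10.7, 14.3, 13.9]
width: 0.0233
grip_force: 30.0
```

Call:
arm_command --xyz '[[-0.007,-0.002,-0.003],[-0.013,-0.003,-0.006],[-0.02,-0.003,-0.009],[-0.027,-0.003,-0.012]]' --rot '[[0,0,0],[0,0,0],[0,0,0],[0,0,0]]'

```text
time: 22.33
ee_pos: [0.6095, -0.1705, 0.2033]
eef_rot: [0.975, 0.021, 0.218, 0.041]
ft_force: [1.3, 10.4, 1.9]
width: 0.0233
grip_force: 30.0
```

Call:
arm_command --xyz '[[-0.007,0.001,-0.003],[-0.013,0.002,-0.007],[-0.019,0.005,-0.01],[-0.025,0.008,-0.013]]' --rot '[[0,0,0],[0,0,0],[0,0,0],[0,0,0]]'

```text
time: 22.67
ee_pos: [0.5853, -0.1629, 0.1911]
eef_rot: [0.975, 0.021, 0.219, 0.042]
ft_force: [4.4, 7.1, 2.6]
width: 0.0232
grip_force: 30.0
```

Call:
arm_command --xyz '[[-0.006,0.004,-0.003],[-0.012,0.008,-0.006],[-0.016,0.013,-0.009],[-0.021,0.019,-0.011]]' --rot '[[0,0,0],[0,0,0],[0,0,0],[0,0,0]]'

```text
time: 23.0
ee_pos: [0.5645, -0.1448, 0.1798]
eef_rot: [0.975, 0.02, 0.219, 0.042]
ft_force: [20.2, 3.5, -15.8]
width: 0.0234
grip_force: 30.0
```

Call:
arm_command --xyz '[[-0.004,0.006,-0.003],[-0.007,0.012,-0.005],[-0.01,0.019,-0.007],[-0.012,0.026,-0.009]]' --rot '[[0,0,0],[0,0,0],[0,0,0],[0,0,0]]'

```text
time: 23.33
ee_pos: [0.5527, -0.1194, 0.1714]
eef_rot: [0.974, 0.02, 0.22, 0.042]
ft_force: [3.0, 0.7, 7.0]
width: 0.0232
grip_force: 30.0
```

Call:
arm_command --xyz '[[-0.001,0.007,-0.001],[-0.002,0.014,-0.002],[-0.002,0.022,-0.003],[-0.001,0.029,-0.003]]' --rot '[[0,0,0],[0,0,0],[0,0,0],[0,0,0]]'

```text
time: 23.67
ee_pos: [0.5505, -0.0912, 0.1676]
eef_rot: [0.975, 0.019, 0.218, 0.043]
ft_force: [-3.1, -2.0, 4.2]
width: 0.0231
grip_force: 30.0
```

```bash
cat > data2.txt <<'E'
.6598 -.1531 .2252 -12.5 11.3 11.0 -1
.6359 -.1674 .2153 -10.7 14.3 13.9 -1
.6095 -.1705 .2033 1.3 10.4 1.9 -1
.5853 -.1629 .1911 4.4 7.1 2.6 -1
.5645 -.1448 .1798 20.2 3.5 -15.8 -1
.5527 -.1194 .1714 3.0 .7 7.0 -1
.5505 -.0912 .1676 -3.1 -2.0 4.2 -1
E
python3 an.py data1.txt data2.txt
python3 - <<'E'
from h import *
p=np.load("pc.npy");h,X,Y,z=drum(p)
for t in (-3.1,-3.1416): print(np.round(h+.075*(np.cos(t)*X+np.sin(t)*Y),4))
E
```

```text
normal [-0.426  0.087  0.9  ] tilt 0.45008410400649146 phi -0.2019995129693192
C [ 0.618 -0.096  0.2  ] vs [ 0.617 -0.096  0.199] rad 0.07506237602695948
[[  0.089   1.      0.204  -2.418   4.489]
 [  0.502   1.      0.113   3.161   2.642]
 [  0.928   1.      0.109   4.053   1.262]
 [  1.317   1.      0.093   3.257  -7.415]
 [  1.713   1.      0.055   1.64    9.313]
 [  2.111   1.      0.101   2.229  -5.338]
 [  2.511   1.      0.093   7.128  15.422]
 [  2.895   1.      0.211   0.888   9.192]
 [ -3.      1.      0.188   2.151  10.862]
 [ -2.607   1.      0.224  -7.157  -0.908]
 [ -2.219   1.      0.235  -5.207  15.125]
 [ -1.829   1.      0.367 -10.88   10.72 ]
 [ -1.445   1.      0.386  -8.838  22.766]
 [ -1.061   1.      0.316  -9.327  17.412]
 [ -0.691   1.      0.283  -5.927  10.81 ]
 [ -0.308   1.      0.206  -3.705   8.104]
 [ -0.69   -1.     -0.106 -11.855  16.199]
 [ -1.086  -1.     -0.024 -13.315  18.298]
 [ -1.476  -1.     -0.084 -10.393   2.042]
 [ -1.854  -1.     -0.107  -8.564   1.069]
 [ -2.253  -1.     -0.253 -12.258 -22.545]
 [ -2.645  -1.     -0.115  -5.504   5.083]
 [ -3.028  -1.     -0.187   0.846   4.934]]
friction 0.20035244296608737 g 0.12398492714479666 target knob theta -3.0095067219759724 rms 0.043372504571642975 sd ang 0.10315652175867958
robust 0.20025518950349325 target -3.05547230636504
[ 0.5663 -0.0894  0.1324]
[ 0.5669 -0.0864  0.1324]
```

```bash
python3 circ.py -3.07 -1 8 4 0.1;echo; python3 circ.py -6.27 1 8 4 0.1
```

```text
[[0.001, 0.007, -0.0], [0.003, 0.015, 0.0], [0.006, 0.022, 0.001], [0.009, 0.028, 0.002]]
[[0.004, 0.007, 0.001], [0.008, 0.013, 0.002], [0.013, 0.018, 0.004], [0.018, 0.023, 0.006]]
[[0.006, 0.004, 0.002], [0.012, 0.008, 0.005], [0.018, 0.011, 0.008], [0.025, 0.013, 0.011]]
[[0.007, 0.002, 0.003], [0.013, 0.003, 0.006], [0.02, 0.003, 0.009], [0.027, 0.002, 0.012]]
[[0.007, -0.001, 0.003], [0.013, -0.003, 0.007], [0.019, -0.006, 0.01], [0.025, -0.01, 0.013]]
[[0.006, -0.004, 0.003], [0.011, -0.009, 0.006], [0.015, -0.014, 0.008], [0.019, -0.02, 0.011]]
[[0.004, -0.006, 0.002], [0.007, -0.012, 0.004], [0.009, -0.019, 0.006], [0.011, -0.026, 0.007]]
[[0.001, -0.008, 0.002], [0.001, -0.015, 0.002], [0.001, -0.023, 0.003], [-0.0, -0.03, 0.003]]

[[0.001, 0.007, -0.0], [0.001, 0.015, -0.001], [0.001, 0.022, -0.002], [0.0, 0.03, -0.003]]
[[-0.002, 0.007, -0.001], [-0.004, 0.014, -0.003], [-0.007, 0.02, -0.005], [-0.01, 0.027, -0.007]]
[[-0.004, 0.005, -0.003], [-0.009, 0.011, -0.005], [-0.014, 0.015, -0.008], [-0.019, 0.02, -0.011]]
[[-0.006, 0.003, -0.003], [-0.013, 0.006, -0.006], [-0.019, 0.008, -0.01], [-0.026, 0.009, -0.013]]
[[-0.006, 0.001, -0.003], [-0.013, 0.001, -0.006], [-0.02, -0.0, -0.01], [-0.027, -0.002, -0.013]]
[[-0.006, -0.002, -0.002], [-0.012, -0.005, -0.005], [-0.018, -0.009, -0.008], [-0.024, -0.013, -0.01]]
[[-0.005, -0.005, -0.002], [-0.01, -0.01, -0.004], [-0.015, -0.016, -0.005], [-0.018, -0.023, -0.006]]
[[-0.004, -0.006, -0.001], [-0.006, -0.013, -0.002], [-0.008, -0.02, -0.002], [-0.01, -0.028, -0.002]]
```

Call:
arm_command --xyz '[[0.001,0.007,0],[0.003,0.015,0],[0.006,0.022,0.001],[0.009,0.028,0.002]]' --rot '[[0,0,0],[0,0,0],[0,0,0],[0,0,0]]'

```text
time: 24.0
ee_pos: [0.5588, -0.0621, 0.1687]
eef_rot: [0.975, 0.02, 0.217, 0.042]
ft_force: [-6.6, -1.8, 5.5]
width: 0.0234
grip_force: 30.0
```

Call:
arm_command --xyz '[[0.004,0.007,0.001],[0.008,0.013,0.002],[0.013,0.018,0.004],[0.018,0.023,0.006]]' --rot '[[0,0,0],[0,0,0],[0,0,0],[0,0,0]]'

```text
time: 24.33
ee_pos: [0.5767, -0.0385, 0.1748]
eef_rot: [0.975, 0.02, 0.216, 0.042]
ft_force: [-9.6, 0.6, 9.1]
width: 0.0232
grip_force: 30.0
```

Call:
arm_command --xyz '[[0.006,0.004,0.002],[0.012,0.008,0.005],[0.018,0.011,0.008],[0.025,0.013,0.011]]' --rot '[[0,0,0],[0,0,0],[0,0,0],[0,0,0]]'

```text
time: 24.67
ee_pos: [0.6012, -0.0244, 0.185]
eef_rot: [0.975, 0.021, 0.216, 0.042]
ft_force: [-10.4, 6.7, 7.2]
width: 0.0232
grip_force: 30.0
```

Call:
arm_command --xyz '[[0.007,0.002,0.003],[0.013,0.003,0.006],[0.02,0.003,0.009],[0.027,0.002,0.012]]' --rot '[[0,0,0],[0,0,0],[0,0,0],[0,0,0]]'

```text
time: 25.0
ee_pos: [0.6293, -0.0218, 0.198]
eef_rot: [0.975, 0.021, 0.217, 0.041]
ft_force: [-9.5, 6.8, 11.3]
width: 0.0233
grip_force: 30.0
```

Call:
arm_command --xyz '[[0.007,-0.001,0.003],[0.013,-0.003,0.007],[0.019,-0.006,0.01],[0.025,-0.01,0.013]]' --rot '[[0,0,0],[0,0,0],[0,0,0],[0,0,0]]'

```text
time: 25.33
ee_pos: [0.6546, -0.0314, 0.211]
eef_rot: [0.975, 0.021, 0.217, 0.041]
ft_force: [-6.0, 6.5, 6.0]
width: 0.0234
grip_force: 30.0
```

Call:
arm_command --xyz '[[0.006,-0.004,0.003],[0.011,-0.009,0.006],[0.015,-0.014,0.008],[0.019,-0.02,0.011]]' --rot '[[0,0,0],[0,0,0],[0,0,0],[0,0,0]]'

```text
time: 25.67
ee_pos: [0.6742, -0.0516, 0.2224]
eef_rot: [0.975, 0.021, 0.218, 0.041]
ft_force: [2.4, 5.9, -1.2]
width: 0.0231
grip_force: 30.0
```

Call:
arm_command --xyz '[[0.004,-0.006,0.002],[0.007,-0.012,0.004],[0.009,-0.019,0.006],[0.011,-0.026,0.007]]' --rot '[[0,0,0],[0,0,0],[0,0,0],[0,0,0]]'

```text
time: 26.0
ee_pos: [0.6849, -0.0789, 0.2298]
eef_rot: [0.975, 0.021, 0.218, 0.042]
ft_force: [-13.7, 5.1, 14.9]
width: 0.0233
grip_force: 30.0
```

Call:
arm_command --xyz '[[0.001,-0.008,0.002],[0.001,-0.015,0.002],[0.001,-0.023,0.003],[0,-0.03,0.003]]' --rot '[[0,0,0],[0,0,0],[0,0,0],[0,0,0]]'

```text
time: 26.33
ee_pos: [0.6842, -0.1098, 0.2326]
eef_rot: [0.975, 0.02, 0.217, 0.042]
ft_force: [-11.7, 5.0, 11.9]
width: 0.0231
grip_force: 30.0
```

Call:
arm_command --xyz '[[0.001,0.007,0],[0.001,0.015,-0.001],[0.001,0.022,-0.002],[0,0.03,-0.003]]' --rot '[[0,0,0],[0,0,0],[0,0,0],[0,0,0]]'

```text
time: 26.67
ee_pos: [0.685, -0.0814, 0.2304]
eef_rot: [0.975, 0.019, 0.219, 0.043]
ft_force: [-2.4, -2.3, 7.1]
width: 0.023
grip_force: 30.0
```

Call:
arm_command --xyz '[[-0.002,0.007,-0.001],[-0.004,0.014,-0.003],[-0.007,0.02,-0.005],[-0.01,0.027,-0.007]]' --rot '[[0,0,0],[0,0,0],[0,0,0],[0,0,0]]'

```text
time: 27.0
ee_pos: [0.6752, -0.0529, 0.2229]
eef_rot: [0.975, 0.02, 0.219, 0.042]
ft_force: [-2.0, -0.5, 7.2]
width: 0.0235
grip_force: 30.0
```

Call:
arm_command --xyz '[[-0.004,0.005,-0.003],[-0.009,0.011,-0.005],[-0.014,0.015,-0.008],[-0.019,0.02,-0.011]]' --rot '[[0,0,0],[0,0,0],[0,0,0],[0,0,0]]'

```text
time: 27.33
ee_pos: [0.6558, -0.032, 0.2117]
eef_rot: [0.975, 0.02, 0.218, 0.042]
ft_force: [-4.1, -1.2, 10.0]
width: 0.0233
grip_force: 30.0
```

Call:
arm_command --xyz '[[-0.006,0.003,-0.003],[-0.013,0.006,-0.006],[-0.019,0.008,-0.01],[-0.026,0.009,-0.013]]' --rot '[[0,0,0],[0,0,0],[0,0,0],[0,0,0]]'

```text
time: 27.67
ee_pos: [0.6298, -0.0219, 0.1985]
eef_rot: [0.975, 0.021, 0.218, 0.041]
ft_force: [1.2, 5.4, 1.6]
width: 0.0233
grip_force: 30.0
```

Call:
arm_command --xyz '[[-0.006,0.001,-0.003],[-0.013,0.001,-0.006],[-0.02,0,-0.01],[-0.027,-0.002,-0.013]]' --rot '[[0,0,0],[0,0,0],[0,0,0],[0,0,0]]'

```text
time: 28.0
ee_pos: [0.6024, -0.0239, 0.1856]
eef_rot: [0.975, 0.021, 0.218, 0.041]
ft_force: [-4.3, 6.3, 11.1]
width: 0.0232
grip_force: 30.0
```

Call:
arm_command --xyz '[[-0.006,-0.002,-0.002],[-0.012,-0.005,-0.005],[-0.018,-0.009,-0.008],[-0.024,-0.013,-0.01]]' --rot '[[0,0,0],[0,0,0],[0,0,0],[0,0,0]]'

```text
time: 28.33
ee_pos: [0.5781, -0.0373, 0.1754]
eef_rot: [0.975, 0.021, 0.218, 0.041]
ft_force: [-3.9, 4.0, 8.6]
width: 0.0235
grip_force: 30.0
```

Call:
arm_command --xyz '[[-0.005,-0.005,-0.002],[-0.01,-0.01,-0.004],[-0.015,-0.016,-0.005],[-0.018,-0.023,-0.006]]' --rot '[[0,0,0],[0,0,0],[0,0,0],[0,0,0]]'

```text
time: 28.67
ee_pos: [0.5593, -0.0615, 0.1686]
eef_rot: [0.975, 0.02, 0.217, 0.042]
ft_force: [-15.9, 7.5, 18.3]
width: 0.0234
grip_force: 30.0
```

Call:
arm_command --xyz '[[-0.004,-0.006,-0.001],[-0.006,-0.013,-0.002],[-0.008,-0.02,-0.002],[-0.01,-0.028,-0.002]]' --rot '[[0,0,0],[0,0,0],[0,0,0],[0,0,0]]'

```text
time: 29.0
ee_pos: [0.5505, -0.0897, 0.1674]
eef_rot: [0.975, 0.02, 0.218, 0.042]
ft_force: [2.8, 3.2, 6.7]
width: 0.0232
grip_force: 30.0
```

```bash
cat > data3.txt <<'E'
.5588 -.0621 .1687 -6.6 -1.8 5.5 -1
.5767 -.0385 .1748 -9.6 .6 9.1 -1
.6012 -.0244 .1850 -10.4 6.7 7.2 -1
.6293 -.0218 .1980 -9.5 6.8 11.3 -1
.6546 -.0314 .2110 -6 6.5 6 -1
.6742 -.0516 .2224 2.4 5.9 -1.2 -1
.6849 -.0789 .2298 -13.7 5.1 14.9 -1
.6842 -.1098 .2326 -11.7 5 11.9 -1
.6850 -.0814 .2304 -2.4 -2.3 7.1 1
.6752 -.0529 .2229 -2 -.5 7.2 1
.6558 -.0320 .2117 -4.1 -1.2 10 1
.6298 -.0219 .1985 1.2 5.4 1.6 1
.6024 -.0239 .1856 -4.3 6.3 11.1 1
.5781 -.0373 .1754 -3.9 4 8.6 1
.5593 -.0615 .1686 -15.9 7.5 18.3 1
.5505 -.0897 .1674 2.8 3.2 6.7 1
E
python3 an.py data1.txt data2.txt data3.txt
python3 - <<'E'
from bench import r
for i in range(3):
    r.camera("top");s=r.read_state();print(s["ee_pos"],s["ft_force"],s["time"])
E
```

```text
normal [-0.426  0.088  0.9  ] tilt 0.4502632466733042 phi -0.20247317483218363
C [ 0.618 -0.096  0.2  ] vs [ 0.617 -0.096  0.199] rad 0.0750750731145777
[[  0.089   1.      0.204  -2.418   4.489]
 [  0.502   1.      0.113   3.161   2.642]
 [  0.928   1.      0.109   4.053   1.262]
 [  1.317   1.      0.093   3.257  -7.415]
 [  1.713   1.      0.055   1.64    9.313]
 [  2.111   1.      0.102   2.229  -5.338]
 [  2.511   1.      0.093   7.127  15.422]
 [  2.896   1.      0.211   0.888   9.192]
 [ -3.      1.      0.188   2.151  10.862]
 [ -2.607   1.      0.224  -7.157  -0.908]
 [ -2.219   1.      0.235  -5.207  15.125]
 [ -1.829   1.      0.367 -10.88   10.72 ]
 [ -1.445   1.      0.386  -8.837  22.766]
 [ -1.061   1.      0.316  -9.326  17.412]
 [ -0.691   1.      0.283  -5.926  10.81 ]
 [ -0.309   1.      0.206  -3.704   8.104]
 [ -0.69   -1.     -0.106 -11.855  16.199]
 [ -1.086  -1.     -0.024 -13.315  18.298]
 [ -1.477  -1.     -0.084 -10.394   2.042]
 [ -1.854  -1.     -0.107  -8.564   1.069]
 [ -2.253  -1.     -0.253 -12.258 -22.545]
 [ -2.645  -1.     -0.115  -5.504   5.083]
 
[... 467 characters left out ...]
294]
 [  1.201   1.      0.119  -1.505  10.651]
 [  1.615   1.      0.078   5.49    1.389]
 [  2.022   1.      0.169   4.838  12.365]
 [  2.418   1.      0.157   2.398   9.748]
 [  2.839   1.      0.139   8.33   23.899]
 [ -3.048   1.      0.241  -5.148   5.111]]
friction 0.21500691802983884 g 0.12773335615783218 target knob theta -3.0769811393281845 rms 0.04340462951874153 sd ang 0.07695102776270732
robust 0.2132531568378096 target -3.090850588068074
[ 0.55036723 -0.09212541  0.16758202] [-0.63963319  1.47144554  7.27109834] 29.05
[ 0.55041003 -0.09185182  0.16753229] [-3.13605415 -2.08412449  8.87682976] 29.1
[ 0.55045437 -0.09154612  0.16752164] [-3.85962096 -2.29254722  9.23118047] 29.15
```

Call:
arm_command --xyz '[[0,0.001,0.001],[0,0.002,0.001],[0.001,0.004,0.001],[0.001,0.004,0.001],[0.001,0.004,0.001],[0.001,0.004,0.001],[0.001,0.004,0.001],[0.001,0.004,0.001],[0.001,0.004,0.001],[0.001,0.004,0.001]]' --rot '[[0,0,0],[0,0,0],[0,0,0],[0,0,0],[0,0,0],[0,0,0],[0,0,0],[0,0,0],[0,0,0],[0,0,0]]'

```text
time: 29.98
ee_pos: [0.5511, -0.0858, 0.1675]
eef_rot: [0.975, 0.02, 0.217, 0.042]
ft_force: [3.5, -3.7, -3.0]
width: 0.0237
grip_force: 30.0
```

Run:
```python
from h import *
p=np.load("pc.npy");h,X,Y,z=drum(p)
a=r.camera("side");b=r.camera("top");s=r.read_state();d=np.array(s["ee_pos"])-np.array([.6178,-.0961,.200]);print(np.arctan2(d@Y,d@X),s["ee_pos"],s["ft_force"],s["width"])
cv2.imwrite("pics/end.png",cv2.resize(np.hstack([a[100:350,170:400],b[100:350,120:350]])[:,:,::-1],None,fx=1.7,fy=1.7))
```

```text
-3.103275706417853 [ 0.55107975 -0.08571154  0.16745171] [ 3.4040777  -2.93739799 -3.62453948] 0.022882401028373717
```

View pics/end.png

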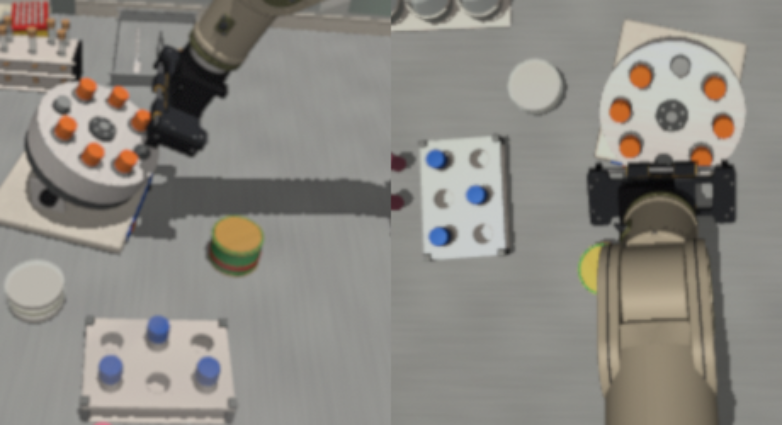

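Both views show six orange caps seated in the drum, the blue vials, tin and dishes undisturbed, the knob gripped at the low edge and the blank uppermost. I am handing the job in.

```bash
python3 -c "
from bench import r
print(r.close_job())"
```

```text
the job is handed in; nothing more can be done
None
```

Both orange-capped vials are pushed fully down in the drum's two bores; the heavy side turned out to be at the knob, which is held still within about 0.1 rad of the lowest point, and the job was handed in at about 30 s.

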